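# Set a square to the plate edge and dowel pin, and weight it down

### The arm

A 7-joint arm with a two-finger parallel gripper is mounted at the origin on a cart in front of the work surface, level with it; the furniture and walls round the work are solid. World frame = base frame: x ahead of the robot, y to its left, z up, the work surface at z = 0. Lengths are in m, angles in rad, forces in N, time in s.
With the tool pointing down it reaches from about 0.4 to 0.875 m from the base axis. Payload 4.4 kg.
Tool frame: the origin (TCP) lies at the very end of the fingers, on their centre line; the grasp point (between the pads) lies 19 mm behind it; z points along the fingers, y is the line along which they close (so a half turn about z gives the same grasp; the last joint's range is limited). The gripper opens to 85 mm and grips with 20 to 120 N. Pads are 22 mm wide; open, the fingers measure 114 mm over their backs; the gripper's body (76 mm by 85 mm) begins 54 mm behind the grasp point. The pads swing forward as they close: fully open they stand 13 mm farther back than shut.
Start: joints at [1.193, 0.628, 0.038, 1.517, -0.027, 0.996, -0.02], TCP at [0.199, -0.619, 0.231] pointing down, gripper open.
Joint ranges: [-3.06, 3.06], [-0.37, 2.12], [-1.25, 1.32], [0.18, 2.47], [-1.1, 4.24], [0.23, 1.98], [-2.94, 2.94]. Speed limits (rad/s): [2.57, 2.57, 3.14, 3.14, 3.14, 3.14, 3.14].

### API

Orientations are given as a rotation vector (axis times angle).
In Python, from station import manip, eoat, cams, workorder gives the robot as it stands. Calls block until the motion is done:
- manip.move_pose(position, orientation): joint-space move of the TCP to a pose.
- manip.move_linear(position, rotation=None, velocity=0.15, guard=None): straight line of the TCP; rotation=None keeps the orientation; velocity is the mean speed in m/s. With guard (N) it stops when the force on the tool has changed by that much, and returns True; else False.
- manip.move_j(angles): joint-space move.
- eoat.let_go() and eoat.clamp(f_grip=None): open the fingers fully, or close them until they stop; f_grip is the grip in N (None keeps the last).
- manip.hold(seconds).
- manip.solve_ik(position, orientation): joint angles nearest the present ones, or None.
- manip.get_obs(): the state.
- cams.get_image(name): name is "scene" or "top" or "wrist"; returns (picture, depth): 400x640x3 uint8, red, green, blue; 400x640 float32, m along the optical axis (not along the pixel's ray), 0 where there is no reading.
- cams.get_calibration(name): a dict with "K" (3x3 intrinsics, pixels), "cam_to_world" (4x4, takes a point from camera to world coordinates); the wrist camera has in their place "mount" (4x4, takes a point from camera to tool coordinates, whose origin is the TCP and whose axes are the flange's). Camera axes: x right, y up, looking along -z (the intrinsics and any distortion apply to the point x, -y, -z); pixel columns grow to the right and rows downward; lengths in m; the calibration is good to about 2 mm. The wrist camera is an equidistant fisheye: a pixel r from the principal point sees the ray r / f radians off the axis. A picture is of the moment at which its call begins: read the wrist's pose just before it. get_calibration takes no time and is no camera call.
A pose or a line that the arm cannot do raises manip.MotionError and nothing moves.
- workorder.hand_in(): hands the job in; it is judged then, once.
The state is a dict: "time_s": time; "joints": joint angles; "dq": joint speeds; "tau": joint torques, N m; "tcp_pos": TCP position; "orientation": TCP orientation; "wrist_force": force on the tool from outside, world axes, zero at the start; "torque": the same for the moment, N m; "opening": opening from 0.0 (shut) to 1.0 (fully open); "grip_force": force on a finger pad.
Only numpy, scipy, OpenCV 4.12 (cv2) and the standard library are available. Lean on these libraries where they do the work, as an engineer would, in place of code of your own. Each camera call takes 0.05 s, during which the arm holds its last target. There are 200 camera calls.

### The job

Get the square ready for scribing a line on the aluminium plate: slide it up gently so that its dark stock lies flush along the plate's front edge and the outer edge of its blade just touches the dowel pin. Then stand the solder reel upright on the blade, behind the pin, as a weight, without losing the setting, and let go; leave the other things alone.

Things in the scene. Friction and masses are not known exactly. Their poses are not given: they have to be found in the camera images.
- plate: Aluminium plate with blue dye, screwed fast on a fixture plate (fixed, top 40 mm above the bench). 100 mm deep (x), 180 wide (y), 10 thick. Origin: centre of underside; x away from the robot, z up. Front edge face at x = -50. Tooling holes at x = -20, y = 62, 30, -2 hold the pin and two level black plugs, in any order. Its four corner screws are level too.
- pin: Bright steel dowel pin, 8 mm diameter, standing fixed in one of the plate's three tooling holes (which one varies), 22 mm above the plate top. Origin: on its axis at the plate top.
- square: Loose steel L, 0.3 kg, flat on the fixture plate right of the holes, blade over the plate. Origin: underside, below the corner of stock's inner face and outer blade edge; x along the blade, y left. Dark stock x -24..0, y -100..0, 22 mm high. Bright blade x 0..92, y -28..0, 2.5 thick, base 10.3 mm up. Outer edge (graduated) y = 0. Set: pin axis at y = 4, face x = 0 on the plate's front face.
- stock_end (a point): Far end of the stock's inner face, at its foot: the point x = 0, y = -100 mm of the square. Sliding the square over the fixture plate takes about 2 to 5 N; 10 to 15 N is enough to press it home, more than 45 N on plate or pin spoils the job.
- blade_rest (a point): Point on top of the blade, on its middle line, 68 mm from the stock (x = 68, y = -14 mm of the square), 12.8 mm above the square's underside: a good place for the middle of the reel, clear of the pin.
- solder_reel: Full reel of solder wire with blue flanges, standing upright on the bench left of the fixture plate; 64 mm diameter, 50 mm high, 0.5 kg, loose. Origin: centre of its underside, z up.
- marker: Blue marker pen, 118 mm long, 16 mm thick, lying at the front left of the fixture plate; a bystander. Origin: centre of its underside.
- flux_tin: Small white and red round tin, 51 mm wide, 23 mm high, on the bench left of the reel; a bystander. Origin: centre of its underside.
- side_cutter: Side cutter with red handles, 128 mm long, on the bench farther left; a bystander. Origin: centre of its underside.
- tea_mug: White mug with blue dots, 92 mm wide, 93 mm high, on the bench far left; a bystander. Origin: centre of its underside.
- tweezers: Steel tweezers, 113 mm long, 8 mm thick, lying at the back right of the fixture plate; a bystander. Origin: centre of the underside.
- cover_plate_2: Black cover plate, 72 x 100 x 8 mm, lying on the bench far left; a bystander. Origin: centre of its underside.

How it is judged:
By the outcome, as a careful person would: the job done as asked, in the order asked, and still so for the second after the job is handed in, with the robot touching nothing.
It also fails if it takes over 72 s, if anything falls off the work surface, if the arm or the gripper's body presses on something with over 40 N, if the wrist force passes 120 N, or if a joint passes its speed limit or range.

## Working session

There is one attempt and no reset: what is moved stays moved. The work goes in short steps, each a Python script; the robot and the scene stay as the last script left them, time stands still between calls to the robot, and variables do not carry over. Pictures are saved under pics/ and viewed, at most 10 in all, crops included, and the job is handed in when it is done.

```bash
mkdir -p pics; ls
python3 - <<'E'
from station import manip,cams
import cv2,numpy as np
o=manip.get_obs();print(o['time_s'],o['tcp_pos'],o['orientation'],o['wrist_force'])
for n in("scene","top"):
    im,d=cams.get_image(n);cv2.imwrite(f"pics/{n}0.png",im[:,:,::-1]);np.savez(f"{n}0.npz",im=im,d=d)
    c=cams.get_calibration(n);print(n,{k:np.round(v,4).tolist() if not isinstance(v,str) else v for k,v in c.items()})
print(cams.get_calibration("wrist"))
E
```

```text
pics
0.0 [ 0.19920719 -0.61804373  0.23039809] [-3.10161713e+00 -4.87522061e-01  5.64234028e-04] [ 0.22212079 -0.10641267 -0.44191525]
scene {'K': [[421.5009, 0.0, 324.2391], [0.0, 421.5009, 204.3622], [0.0, 0.0, 1.0]], 'cam_to_world': [[-0.4675, 0.6764, -0.5691, -0.2324], [-0.884, -0.3554, 0.3038, 0.3922], [0.0033, 0.6451, 0.7641, 1.0383], [0.0, 0.0, 0.0, 1.0]]}
top {'K': [[469.7692, 0.0, 318.3571], [0.0, 469.7692, 202.1865], [0.0, 0.0, 1.0]], 'cam_to_world': [[-0.029, 0.9944, -0.1016, 0.3535], [-0.9995, -0.0301, -0.0085, -0.0275], [-0.0115, 0.1013, 0.9948, 1.6537], [0.0, 0.0, 0.0, 1.0]]}
{'K': array([[309.70691629,   0.        , 320.29698802],
       [  0.        , 309.70691629, 198.76246834],
       [  0.        ,   0.        ,   1.        ]]), 'mount': array([[-2.17340431e-04,  9.56844627e-01,  2.90599919e-01,
         7.53268137e-02],
       [ 9.99999663e-01,  4.37986325e-04, -6.94234550e-04,
        -6.10606702e-04],
       [-7.91553390e-04,  2.90599671e-01, -9.56844400e-01,
        -1.41911344e-01],
       [ 0.00000000e+00,  0.00000000e+00,  0.00000000e+00,
         1.00000000e+00]])}
```

View pics/top0.png

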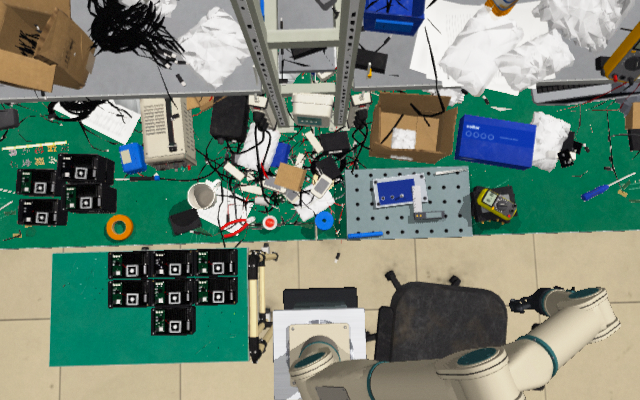

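View pics/scene0.png

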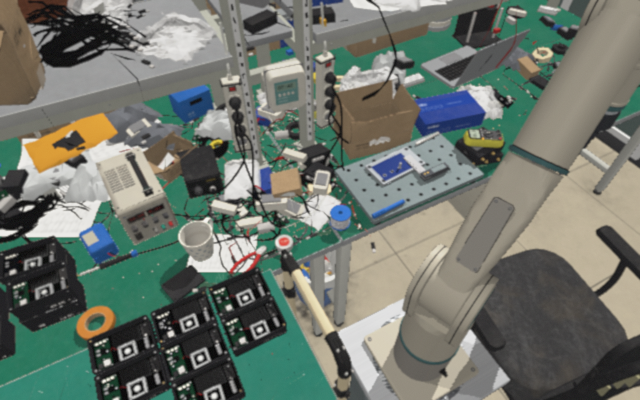

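The top view shows the plate at about (373–425, 175–208), the square at its right (stock near (425,215)), the reel at (325,220), the tin at (270,223) and the marker at (365,235). Next I get coarse positions and an enlarged crop.

```bash
cat > h.py <<'E'
import numpy as np,cv2
from station import manip,eoat,cams,workorder
from scipy.spatial.transform import Rotation as R
def w(n,u,v,z):
    c=cams.get_calibration(n);K=c['K'];T=c['cam_to_world']
    d=T[:3,:3]@np.array([(u-K[0,2])/K[0,0],-(v-K[1,2])/K[1,1],-1]);return T[:3,3]+d*(z-T[2,3])/d[2]
def wd(n,u,v,D):
    c=cams.get_calibration(n);K=c['K'];T=c['cam_to_world']
    return T[:3,3]+T[:3,:3]@(np.array([(u-K[0,2])/K[0,0],-(v-K[1,2])/K[1,1],-1])*D[v,u])
def wrist_ray(obs,u,v):
    c=cams.get_calibration('wrist');K=c['K'];M=c['mount']
    a=(u-K[0,2])/K[0,0];b=(v-K[1,2])/K[1,1];r=np.hypot(a,b)+1e-12
    dc=np.array([np.sin(r)*a/r,-np.sin(r)*b/r,-np.cos(r)])
    Rt=R.from_rotvec(obs['orientation']).as_matrix()
    return np.array(obs['tcp_pos'])+Rt@M[:3,3],Rt@M[:3,:3]@dc
def ww(obs,u,v,z):
    o,d=wrist_ray(obs,u,v);return o+d*(z-o[2])/d[2]
def proj(obs,p):
    c=cams.get_calibration('wrist');K=c['K'];M=c['mount']
    Rt=R.from_rotvec(obs['orientation']).as_matrix()
    q=M[:3,:3].T@(Rt.T@(np.array(p)-obs['tcp_pos'])-M[:3,3])
    th=np.arctan2(np.hypot(q[0],q[1]),-q[2]);s=th/np.hypot(q[0],q[1])
    return K[0,2]+K[0,0]*s*q[0],K[1,2]-K[0,0]*s*q[1]
def down(yaw):  # tool z down; yaw = direction of tool x in world
    c,s=np.cos(yaw),np.sin(yaw);return R.from_matrix([[c,s,0],[s,-c,0],[0,0,-1]]).as_rotvec()
E
python3 - <<'E'
from h import *
z=np.load('top0.npz');im,D=z['im'],z['d']
for u,v in [(325,220),(270,223),(347,168),(347,238),(470,235),(468,168),(380,200),(412,212),(428,215),(421,190)]:print(u,v,np.round(wd('top',u,v,D),3))
c=im[160:250,310:480,::-1];cv2.imwrite('pics/tc.png',cv2.resize(c,None,fx=4.7,fy=4.7,interpolation=cv2.INTER_CUBIC))
o=manip.get_obs();Rm=R.from_rotvec(o['orientation']).as_matrix();print(Rm.round(2))
for yaw in np.radians([0,30,60,90,180,-90]):
    print(yaw,[manip.solve_ik(p,down(yaw)) is not None for p in([.55,-.2,.35],[.58,-.15,.3],[.5,-.2,.3],[.57,.05,.3],[.6,-.25,.08])])
E
```

```text
325 220 [ 0.459 -0.035 -0.002]
270 223 [0.452 0.157 0.022]
347 168 [ 0.641 -0.119  0.004]
347 238 [ 0.392 -0.108  0.04 ]
470 235 [ 0.39  -0.529  0.036]
468 168 [ 0.622 -0.537  0.037]
380 200 [ 0.519 -0.226  0.046]
412 212 [ 0.475 -0.334  0.04 ]
428 215 [ 0.461 -0.384  0.06 ]
421 190 [ 0.549 -0.368  0.048]
[[ 0.95  0.31 -0.  ]
 [ 0.31 -0.95  0.  ]
 [-0.   -0.   -1.  ]]
0.0 [True, True, True, True, True]
0.5235987755982988 [True, True, True, True, True]
1.0471975511965976 [True, True, True, True, True]
1.5707963267948966 [True, True, True, True, True]
3.141592653589793 [True, True, True, True, True]
-1.5707963267948966 [True, True, True, True, True]
```

View pics/tc.png

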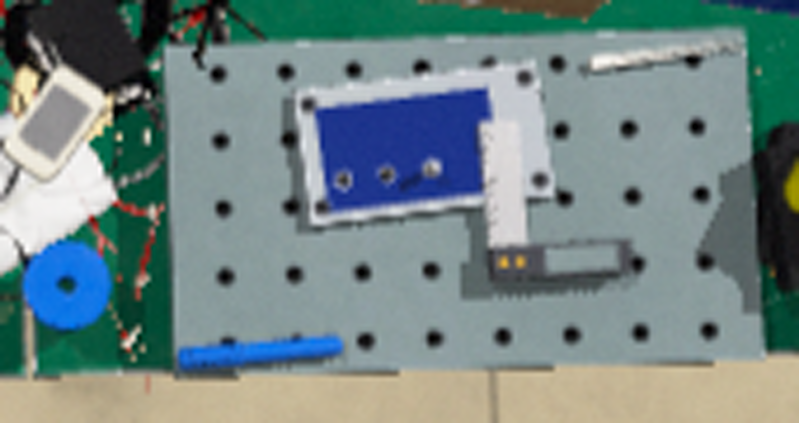

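The crop shows the pin most likely in the rightmost hole, at crop (432,168). The square is clear of the plate and the tweezers are at the back right. I'll confirm with the wrist camera from above.

Run:
```python
from h import *
manip.move_pose([.58,-.32,.20],down(0))
import pickle
o=manip.get_obs();im,D=cams.get_image('wrist')
pickle.dump((o,im,D),open('w1.pkl','wb'))
print(o['time_s'],o['tcp_pos'],o['orientation'],o['wrist_force'],o['joints'])
print([np.round(proj(o,p)) for p in([.52,-.25,.05],[.46,-.38,.06])])
cv2.imwrite('pics/w1.png',im[:,:,::-1])
```

```text
1.8667 [ 0.57896585 -0.32186698  0.20015489] [ 3.14037221e+00 -3.68945440e-03 -6.88518525e-04] [-0.0863719  -0.4059606   0.08567699] [ 0.3966862   0.68084497  0.11767735  1.51452204 -0.0893157   0.95132364
 -1.032917  ]
[array([253., 240.]), array([374., 293.])]
```

View pics/w1.png

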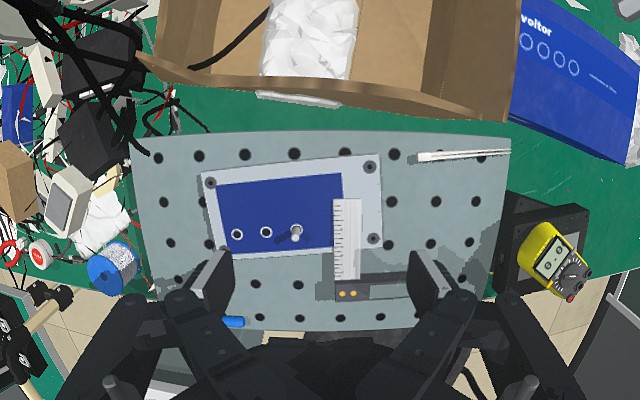

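The pin is at (296,233), in the rightmost hole of the three. The square's blade (345,200–280) and stock (335–410,288) are partly hidden by a finger, so I'll turn to the gripping yaw for a clear view.

Run:
```python
from h import *
import pickle
for y in(90,-90):print(y,np.round(manip.solve_ik([.50,-.42,.16],down(np.radians(y))),2))
manip.move_pose([.50,-.43,.17],down(np.pi/2))
o=manip.get_obs();im,D=cams.get_image('wrist')
pickle.dump((o,im,D),open('w2.pkl','wb'))
print(o['time_s'],o['tcp_pos'],o['orientation'])
c=im[50:290,140:500,::-1]
cv2.imwrite('pics/w2.png',cv2.resize(c,None,fx=2.2,fy=2.2,interpolation=cv2.INTER_CUBIC))
```

```text
90 [ 0.84  0.73 -0.32  1.57  0.27  0.89  0.43]
-90 [ 0.36  0.77  0.52  1.59 -0.45  0.91 -2.1 ]
3.2417 [ 0.50011895 -0.42988063  0.1700812 ] [2.22240692e+00 2.22038565e+00 4.37834743e-04]
```

View pics/w2.png

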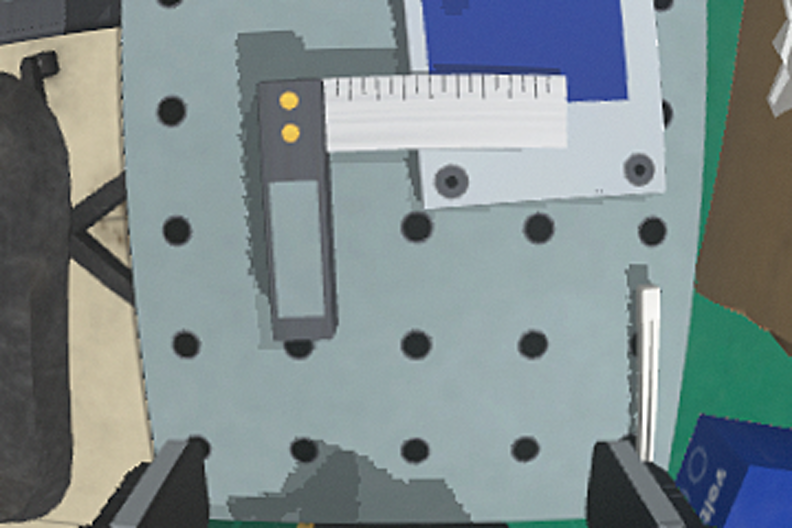

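The crop shows the stock top with corners about (258,82), (322,79), (335,335) and (273,340). The blade's outer edge runs (322,78)–(567,75) and its tip ends at (567,147). The plate's front right corner is at (425,208), with the right edge running to (665,192) and the front edge up to (392,0).

Run:
```python
from h import *
import pickle
o,im,D=pickle.load(open('w2.pkl','rb'));f=lambda x,y,z:ww(o,x/2.2+140,y/2.2+50,z)
def show(n,p):print(n,np.round(p*1000,1))
P={}
for n,x,y,z in [('so_l',258,82,.062),('si_l',322,79,.062),('so_r',273,340,.062),('bl0',324,78,.0528),('bl1',567,75,.0528),('bl2',567,147,.0528),('b3',329,152,.0528),('pc',425,208,.05),('pr',665,192,.05),('pf',392,0,.05)]:
    P[n]=f(x,y,z);show(n,P[n])
a=lambda p,q:np.degrees(np.arctan2(*(P[q]-P[p])[1::-1]))
print('stock dir',a('so_r','so_l'),'blade',a('bl0','bl1'),'len',np.linalg.norm(P['so_r']-P['so_l']),np.linalg.norm(P['bl1']-P['bl2']),'plate right',a('pc','pr'),'front',a('pc','pf'),'len',np.linalg.norm(P['pc']-P['pr']))
o1,im1,D1=pickle.load(open('w1.pkl','rb'))
pin=ww(o1,296,228,.072);show('pin top',pin);show('pinbase',ww(o1,296,240,.05))
A=ww(o1,222,259,.05);B=ww(o1,345,247,.05);print(A,B,np.degrees(np.arctan2(*(A-B)[1::-1])))
c=im1[160:280,190:400,::-1];
E1=cv2.resize(c,None,fx=3.8,fy=3.8,interpolation=cv2.INTER_CUBIC)
cv2.imwrite('pics/w1c.png',E1)
```

```text
so_l [ 450.7 -337.4   62. ]
si_l [ 474.3 -337.2   62. ]
so_r [ 452.9 -436.1   62. ]
bl0 [ 474.1 -336.2   52.8]
bl1 [ 566.1 -333.5   52.8]
bl2 [ 566.7 -361.5   52.8]
b3 [ 475.7 -364.5   52.8]
pc [ 512.2 -386.5   50. ]
pr [ 609.7 -377.6   50. ]
pf [ 499.6 -305.9   50. ]
stock dir 91.27798718212259 blade 1.681737612396754 len 0.09868807011421582 0.028000797880794463 plate right 5.241062931260822 front 98.8693961874164 len 0.09796497438900574
pin top [ 542.9 -300.1   72. ]
pinbase [ 520.4 -297.8   50. ]
[ 0.49590722 -0.21457665  0.05      ] [ 0.51211423 -0.34880067  0.05      ] 96.88490168793037
```

View pics/w1c.png

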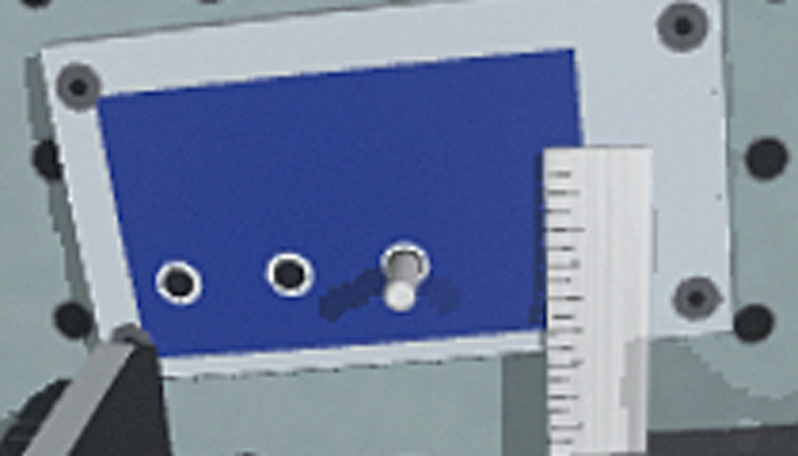

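The pin base sits at crop (405,262) and its top at (400,295). The front right plate corner is at (731,332), and screws are at (78,87), (682,27) and (697,298). Plugs are at (179,282) and (289,273).

Run:
```python
from h import *
import pickle
o,im,D=pickle.load(open('w1.pkl','rb'));f=lambda x,y,z:ww(o,x/3.8+190,y/3.8+160,z)
P={}
for n,x,y,z in [('pb',405,262,.05),('pt',400,295,.072),('h1',179,282,.05),('h2',289,273,.05),('s1',78,87,.05),('s2',682,27,.05),('s3',697,298,.05),('c',731,332,.05),('fl',165,376,.05)]:
    P[n]=f(x,y,z);print(n,np.round(P[n]*1000,1))
a=lambda p,q:np.degrees(np.arctan2(*(P[q]-P[p])[1::-1]))
print('yaw',a('s2','s1')-90,a('pb','h1')-90,a('c','fl')-90,a('s3','s2'),np.linalg.norm(P['h1']-P['pb']))
o,im,D=pickle.load(open('w2.pkl','rb'));f=lambda x,y,z:ww(o,x/2.2+140,y/2.2+50,z)
P['u']=f(452,181,.05);P['v']=f(639,169,.05);print(P['u'],P['v'],a('u','v'))
```

```text
pb [ 532.8 -298.8   50. ]
pt [ 533. -299.   72.]
h1 [ 526.3 -235.4   50. ]
h2 [ 529.4 -266.9   50. ]
s1 [ 582.1 -211.9   50. ]
s2 [ 596.9 -370.7   50. ]
s3 [ 521.6 -378.4   50. ]
c [ 510.9 -388.7   50. ]
fl [ 496.5 -228.    50. ]
yaw 5.295464763562094 5.918331928959972 5.115948499613026 5.79008366177563 0.0636661458838076
[ 0.52249461 -0.37597109  0.05      ] [ 0.59776512 -0.36886361  0.05      ] 5.394205691207824
```

The plate yaw is about 5.4° and the pin is at (0.533, -0.299). The square's yaw is about 1.5° with its origin at (0.474, -0.3365). I'll grip the part of the stock above plate level, turn it, and bring it to a standoff of 5 mm from both contacts.

```bash
cat >> h.py <<'E'
YP=np.radians(5.4);PIN=np.array([.533,-.299])
ex=np.array([np.cos(YP),np.sin(YP)]);ey=np.array([-np.sin(YP),np.cos(YP)])
def st(t=''):
    o=manip.get_obs();p=np.array(o['tcp_pos']);print(t,'t',round(o['time_s'],2),'tcp',(p*1000).round(2),'F',np.round(o['wrist_force'],1),'Tq',np.round(o['torque'],2),'op',round(o['opening'],3),'g',np.round(o['grip_force'],1));return o
E
python3 - <<'E'
from h import *
manip.move_pose([.4639,-.4008,.10],down(np.radians(91.5)))
print(manip.move_linear([.4639,-.4008,.053],velocity=.06,guard=8));st('down')
eoat.clamp(30);st('grip')
T=PIN-ex*30e-3-ey*4e-3
g=T+ex*(-.012)+ey*(-.064)
s=g-ex*.006-ey*.006
print(T,g)
print(manip.move_linear([*s,.053],down(YP+np.pi/2),velocity=.05,guard=15));st('standoff')
E
```

```text
False
down t 4.66 tcp [ 464.18 -400.93   53.22] F [ 0.2  0.5 -0.3] Tq [ 0.05 -0.02 -0.04] op 0.998 g 0.0
grip t 5.24 tcp [ 463.54 -400.91   53.27] F [-1.2  0.8  4. ] Tq [0.1  0.36 0.05] op 0.271 g 30.8
[ 0.50350957 -0.3058055 ] [ 0.49758576 -0.37065076]
False
standoff t 6.12 tcp [ 492.63 -377.25   53.26] F [-1.7 -2.1  4.7] Tq [-0.55  0.6   0.09] op 0.273 g 31.0
```

Run:
```python
from h import *
o=st();p=np.array(o['tcp_pos']);z=.0533
q=p[:2]+ex*.010
print(manip.move_linear([*q,z],velocity=.01,guard=9));o=st('fwd')
p2=np.array(o['tcp_pos']);print('adv',(p2-p)[:2]@ex,(p2-p)[:2]@ey)
q=p2[:2]+ey*.012
print(manip.move_linear([*q,z],velocity=.01,guard=7));o=st('left')
p3=np.array(o['tcp_pos']);print('adv',(p3-p2)[:2]@ex,(p3-p2)[:2]@ey)
im,D=cams.get_image('wrist');import pickle;pickle.dump((o,im,D),open('w3.pkl','wb'))
cv2.imwrite('pics/w3.png',cv2.resize(im[20:300,140:500,::-1],None,fx=2.1,fy=2.1,interpolation=cv2.INTER_CUBIC))
```

```text
t 6.12 tcp [ 492.63 -377.25   53.26] F [-1.7 -2.1  4.7] Tq [-0.55  0.6   0.09] op 0.273 g 31.0
True
fwd t 6.64 tcp [ 492.66 -377.29   53.27] F [-0.2  0.7  4.7] Tq [0.   0.1  0.11] op 0.269 g 30.9
adv 2.3380154424286265e-05 -4.319640813902485e-05
True
left t 7.68 tcp [ 490.68 -368.61   53.3 ] F [-0.6  1.1  2.9] Tq [ 0.26 -0.03 -0.09] op 0.269 g 30.8
adv -0.001159147632692772 0.008819904557197597
```

View pics/w3.png

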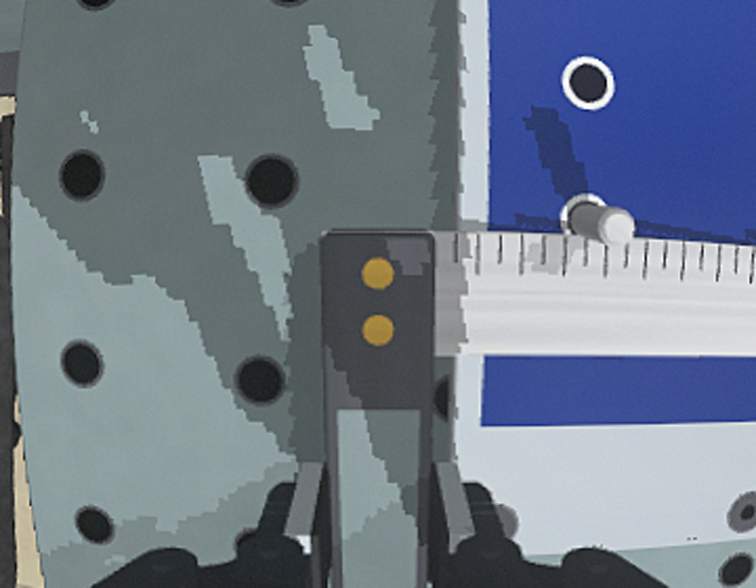

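The picture shows the outer blade edge about at the pin (600,230). The stock is still about 5 mm short of the plate edge (433 against 457 px), and the inner finger is over the plate. The forward guard tripped early, so I'll advance in small steps.

Run:
```python
from h import *
o=st();p=np.array(o['tcp_pos'])
for i in range(1,4):
    q=p[:2]+ex*.002*i
    h=manip.move_linear([*q,.0535],velocity=.01,guard=12);o=st(h)
    print('adv',((np.array(o['tcp_pos'])-p)[:2]@np.c_[ex,ey]*1000).round(2))
    if h:break
```

```text
t 7.73 tcp [ 490.67 -368.67   53.25] F [-0.1  2.3  3.1] Tq [ 0.28 -0.01 -0.07] op 0.269 g 30.8
False t 8.16 tcp [ 490.73 -368.71   53.27] F [-2.1 -1.2  4.8] Tq [-0.07  0.59  0.  ] op 0.269 g 31.0
adv [ 0.06 -0.05]
False t 8.51 tcp [ 490.82 -368.72   53.27] F [-7.6 -0.2  8.8] Tq [0.03 1.23 0.06] op 0.267 g 31.3
adv [ 0.15 -0.07]
False t 8.86 tcp [ 492.87 -368.79   53.2 ] F [-7.6 -1.4  7.3] Tq [-0.08  1.27  0.08] op 0.272 g 31.3
adv [ 2.18 -0.32]
```

Run:
```python
from h import *
o=st();p=np.array(o['tcp_pos'])
for i in range(1,5):
    q=p[:2]+ex*(.0015*i+.002)   # command leads the soft arm
    h=manip.move_linear([*q,.0545],velocity=.01,guard=8);o=st(h)
    print('adv',((np.array(o['tcp_pos'])-p)[:2]@np.c_[ex,ey]*1000).round(2))
    if h or abs(np.array(o['wrist_force'])[:2]@ex)>13:break
im,D=cams.get_image('wrist');import pickle;pickle.dump((o,im,D),open('w4.pkl','wb'))
cv2.imwrite('pics/w4.png',cv2.resize(im[100:270,260:460,::-1],None,fx=3.5,fy=3.5,interpolation=cv2.INTER_CUBIC))
```

```text
t 8.86 tcp [ 492.87 -368.79   53.2 ] F [-7.6 -1.4  7.3] Tq [-0.08  1.27  0.08] op 0.272 g 31.3
True t 9.07 tcp [ 494.07 -368.44   53.35] F [ 1.6 -0.4 -2. ] Tq [-0.04 -0.39 -0.15] op 0.269 g 30.3
adv [1.23 0.23]
```

View pics/w4.png

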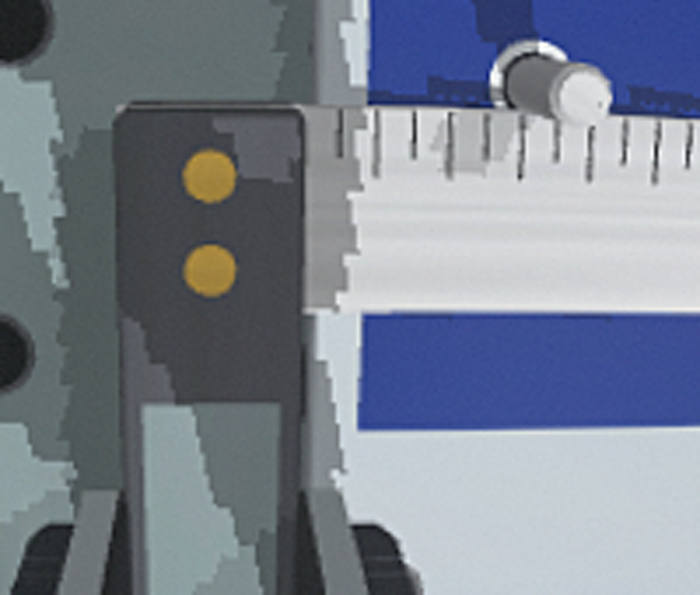

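The picture shows the blade's edge at the pin base and the stock about 2 mm from the plate edge (303 against 316 px). That guard tripped on a stick-slip, so I'll keep inching forward.

Run:
```python
from h import *
o=st();p=np.array(o['tcp_pos'])
for i in range(1,12):
    q=p[:2]+ex*.001*i
    h=manip.move_linear([*q,.0540],velocity=.01,guard=14);o=st(h)
    print('adv',((np.array(o['tcp_pos'])-p)[:2]@np.c_[ex,ey]*1000).round(2))
    if h or abs(np.array(o['wrist_force'])[:2]@ex)>13:break
```

```text
t 9.12 tcp [ 493.99 -368.47   53.25] F [ 1.7  0.2 -0.4] Tq [ 0.05 -0.46 -0.08] op 0.269 g 30.5
False t 9.45 tcp [ 494.29 -368.47   53.64] F [-0.9 -0.8 -1.6] Tq [-0.16  0.03 -0.03] op 0.268 g 30.3
adv [ 0.3  -0.03]
False t 9.7 tcp [ 495.64 -368.33   53.83] F [-1.  -0.4 -1.7] Tq [-0.23  0.15  0.05] op 0.272 g 30.3
adv [ 1.65 -0.02]
False t 9.95 tcp [ 496.2  -368.28   53.81] F [-3.  -1.6 -1.9] Tq [-0.22  0.56 -0.03] op 0.27 g 30.3
adv [ 2.22 -0.02]
False t 10.2 tcp [ 496.2  -368.29   53.79] F [-6.  -1.5  1. ] Tq [-0.25  0.97  0.03] op 0.272 g 30.5
adv [ 2.22 -0.02]
False t 10.45 tcp [ 496.25 -368.29   53.8 ] F [-7.  -0.9  2. ] Tq [-0.19  1.34  0.02] op 0.27 g 30.7
adv [ 2.27 -0.04]
False t 10.7 tcp [ 496.27 -368.28   53.75] F [-8.7 -0.7  3.2] Tq [-0.17  1.66  0.03] op 0.272 g 30.8
adv [ 2.29 -0.02]
False t 10.95 tcp [ 496.29 -368.26   53.73] F [-10.2  -0.4   3.5] Tq [-0.17  2.    0.08] op 0.27 g 30.9
adv [ 2.31 -0.  ]
False t 11.2 tcp [ 496.31 -368.31   53.72] F [-11.4  -0.3   5.5] Tq [-0.14  2.33  0.07] op 0.269 g 31.1
adv [ 2.32 -0.06]
False t 11.45 tcp [ 496.32 -368.35   53.67] F [-12.9  -1.2   6.8] Tq [-0.12  2.63  0.08] op 0.271 g 31.2
adv [ 2.33 -0.1 ]
False t 11.7 tcp [ 496.34 -368.31   53.63] F [-14.9  -0.8   8.6] Tq [-0.15  3.07  0.1 ] op 0.27 g 31.5
adv [ 2.36 -0.06]
```

The stock is now firmly against the plate's front edge. I'll ease the pressure to about 7 N and push left to the pin.

Run:
```python
from h import *
o=st();p=np.array(o['tcp_pos'])
b=p[:2]+ex*.004
for i in range(0,13):
    h=manip.move_linear([*(b+ey*.001*i),.0537],velocity=.01 if i else .03,guard=14);o=st(h)
    F=np.array(o['wrist_force'])[:2]@np.c_[ex,ey]
    print('adv',((np.array(o['tcp_pos'])-p)[:2]@np.c_[ex,ey]*1000).round(2),F.round(1))
    if h or -F[1]>10:break
im,D=cams.get_image('wrist');import pickle;pickle.dump((o,im,D),open('w5.pkl','wb'))
cv2.imwrite('pics/w5.png',cv2.resize(im[100:270,260:460,::-1],None,fx=3.5,fy=3.5,interpolation=cv2.INTER_CUBIC))
```

```text
t 11.7 tcp [ 496.34 -368.31   53.63] F [-14.9  -0.8   8.6] Tq [-0.15  3.07  0.1 ] op 0.27 g 31.5
False t 11.97 tcp [ 496.28 -368.32   53.6 ] F [-9.2 -0.8  4. ] Tq [-0.12  1.86  0.08] op 0.267 g 31.1
adv [-0.07 -0.01] [-9.3  0.1]
False t 12.22 tcp [ 496.25 -368.28   53.6 ] F [-8.9 -3.1  2.2] Tq [-0.49  1.79  0.09] op 0.269 g 30.9
adv [-0.09  0.03] [-9.1 -2.2]
False t 12.47 tcp [ 496.22 -368.26   53.59] F [-7.8 -4.9  1.6] Tq [-0.87  1.7   0.12] op 0.27 g 30.8
adv [-0.12  0.06] [-8.2 -4.2]
False t 12.72 tcp [ 496.22 -368.13   53.61] F [-8.1 -6.   0.4] Tq [-1.16  1.65  0.08] op 0.27 g 30.7
adv [-0.1   0.18] [-8.6 -5.2]
False t 12.97 tcp [ 496.21 -368.     53.67] F [-7.  -7.6  0.4] Tq [-1.6   1.56  0.09] op 0.27 g 30.6
adv [-0.1   0.32] [-7.6 -6.9]
False t 13.22 tcp [ 496.2  -367.84   53.75] F [-6.9 -9.6 -1. ] Tq [-1.9   1.5   0.09] op 0.272 g 30.5
adv [-0.09  0.48] [-7.7 -8.9]
False t 13.47 tcp [ 496.15 -367.69   53.87] F [ -7.4 -10.9   0.5] Tq [-2.19  1.45  0.13] op 0.271 g 30.5
adv [-0.14  0.64] [ -8.4 -10.2]
```

View pics/w5.png

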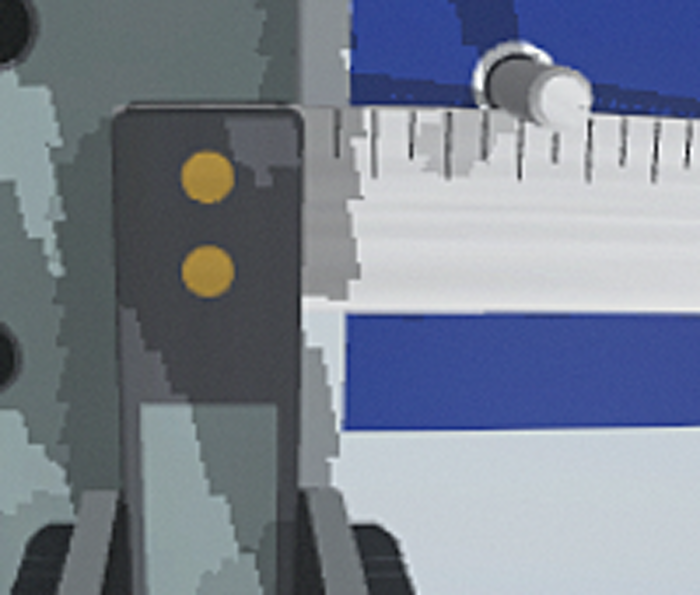

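The picture shows the stock edge on the plate edge (301 against 303 px) and the blade edge tangent to the pin foot. Both forces rise without motion, so it is in contact on both sides. Now I'll relax, release and check from above.

Run:
```python
from h import *
o=st();p=np.array(o['tcp_pos'])
manip.move_linear([*(p[:2]+ex*.0015+ey*.001),.0537],velocity=.02);o=st('relax')
eoat.let_go();o=st('open');p=np.array(o['tcp_pos'])
manip.move_linear([p[0],p[1],.10],velocity=.1)
manip.move_linear([.515,-.435,.15],velocity=.15);o=st()
im,D=cams.get_image('wrist');import pickle;pickle.dump((o,im,D),open('w6.pkl','wb'))
cv2.imwrite('pics/w6.png',cv2.resize(im[40:240,210:460,::-1],None,fx=3,fy=3,interpolation=cv2.INTER_CUBIC))
```

```text
t 13.53 tcp [ 496.14 -367.71   53.88] F [ -7.5 -10.7  -0.2] Tq [-2.14  1.52  0.14] op 0.274 g 30.5
relax t 13.93 tcp [ 496.17 -367.99   53.7 ] F [-4.  -3.9 -0.5] Tq [-0.94  1.06  0.01] op 0.271 g 30.5
open t 14.57 tcp [ 497.73 -366.47   53.74] F [ 0.2  0.2 -0.4] Tq [-0.04 -0.04  0.01] op 1.003 g 0.0
 t 15.91 tcp [ 514.42 -433.67  148.92] F [ 0.2 -0.   0.6] Tq [-0.   -0.01 -0.04] op 1.002 g 0.0
```

View pics/w6.png

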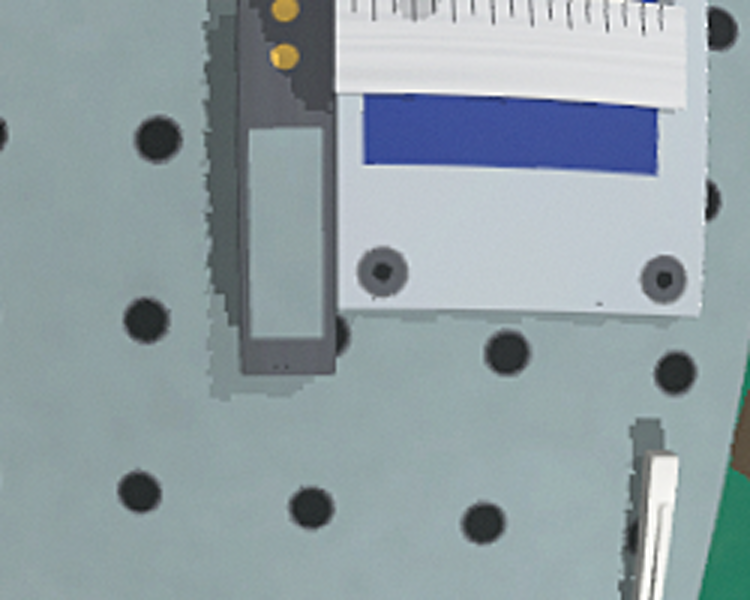

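The stock's inner face lies along the plate edge over the whole visible length (x≈336 at top and bottom). I'll firm up the setting with closed fingers: a light push on the stock's end, then one on its back.

Run:
```python
from h import *
O=np.array([.5021,-.3052]);W=lambda x,y:O+ex*x/1000+ey*y/1000
L=lambda p:((np.array(p)[:2]-O)@np.c_[ex,ey]*1000).round(2)
def F(o):return (np.array(o['wrist_force'])[:2]@np.c_[ex,ey]).round(1)
eoat.clamp(20)
def push(a,d,g,n,z=.048):
    manip.move_pose([*W(*a),.09],down(YP+np.pi/2));manip.move_linear([*W(*a),z],velocity=.1,guard=10)
    a=np.array(a,float);d=np.array(d,float);o=st('start')
    print('approach',manip.move_linear([*W(*(a+d*30)),z],velocity=.02,guard=2.5));o=manip.get_obs();c=L(o['tcp_pos']);print('contact',c,F(o))
    for i in range(1,n):
        h=manip.move_linear([*W(*(c+d*i)),z],velocity=.01);o=manip.get_obs();print(L(o['tcp_pos']),F(o))
        if -F(o)@d>g:break
    manip.move_linear([*W(*(L(o['tcp_pos'])-d*15)),z],velocity=.06)
    p=np.array(manip.get_obs()['tcp_pos']);manip.move_linear([p[0],p[1],.10],velocity=.1)
push((-10,-125),(0,1),6,10)
push((-52,-55),(1,0),12,14)
st()
```

```text
start t 17.64 tcp [ 504.42 -430.71   48.33] F [-1.1  0.6  0.9] Tq [-0.03 -0.04 -0.  ] op 0.004 g 0.0
approach True
contact [ -10.42 -109.1 ] [-0.4 -1.4]
[ -11.01 -108.99] [-0.9 -1.9]
[ -11.31 -108.67] [-2.  -5.6]
[ -11.58 -108.44] [-1.5 -6.3]
start t 21.38 tcp [ 455.82 -365.1    47.78] F [ 0.8 -0.3  0.1] Tq [0.04 0.06 0.04] op 0.004 g 0.0
approach True
contact [-38.63 -54.8 ] [0.7 0.4]
[-38.32 -54.61] [-1.   0.5]
[-38.06 -54.71] [-4.   0.3]
[-37.46 -55.12] [-5.4 -0.5]
[-37.38 -55.13] [-7.3 -0.6]
[-37.35 -55.13] [-8.8 -0.6]
[-37.25 -55.14] [-10.   -0.5]
[-37.26 -55.14] [-12.2  -0.6]
 t 25.16 tcp [ 456.   -364.96   99.83] F [-0.7  0.2  0.7] Tq [ 0.02 -0.    0.01] op 0.002 g 0.0
```

The second push closed a remaining 0.6 mm and then stood solid, so the square is home. Next is the reel, which I'll locate with the wrist camera.

Run:
```python
from h import *
import pickle
r=w('top',67/4.7+310,284/4.7+160,.05);print(r)
eoat.let_go()
manip.move_pose([.40,r[1],.18],down(YP))
o=st();im,D=cams.get_image('wrist');pickle.dump((o,im,D),open('w7.pkl','wb'))
print(proj(o,[r[0],r[1],.05]))
cv2.imwrite('pics/w7.png',cv2.resize(im[60:260,190:450,::-1],None,fx=3,fy=3,interpolation=cv2.INTER_CUBIC))
```

```text
[ 0.45403336 -0.03209521  0.05      ]
 t 27.47 tcp [400.47 -32.47 180.03] F [-0.6 -0.5  0.2] Tq [0.01 0.01 0.01] op 1.001 g 0.0
(np.float64(326.36425449478423), np.float64(132.36478130051887))
```

View pics/w7.png

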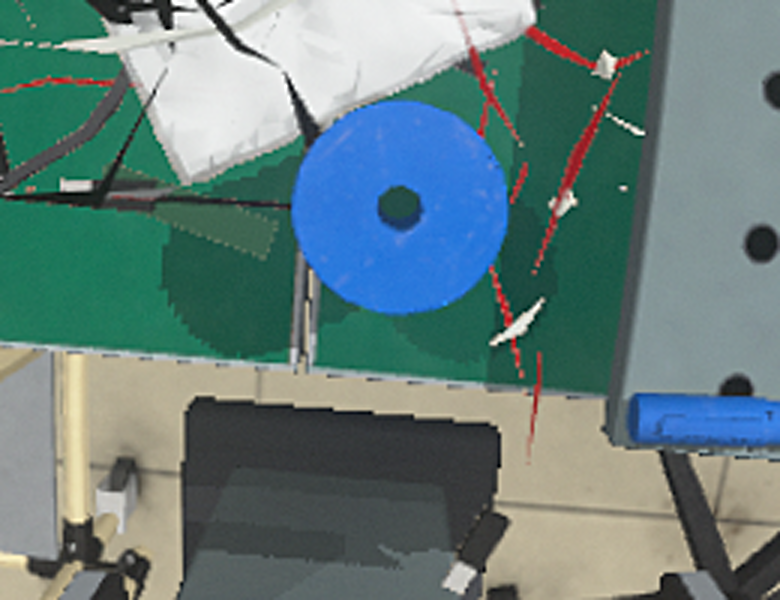

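The reel's centre is at crop (400,206), and nothing is in the way of fingers closing along y.

Run:
```python
from h import *
import pickle
o,im,D=pickle.load(open('w7.pkl','rb'))
r=ww(o,400/3+190,206/3+60,.05);a=ww(o,293/3+190,206/3+60,.05);b=ww(o,508/3+190,206/3+60,.05);print(r,np.linalg.norm(a-b))
assert abs(np.linalg.norm(a-b)-.064)<.004
manip.move_linear([r[0],r[1],.10],velocity=.2)
print(manip.move_linear([r[0],r[1],.018],velocity=.08,guard=8));st('down')
eoat.clamp(40);st('grip')
manip.move_linear([r[0],r[1],.15],velocity=.12);st('lift')
O=np.array([.5028,-.3055]);t=O+ex*.068-ey*.014;print('target',t)
manip.move_linear([*t,.15],velocity=.2)
manip.move_linear([*t,.080],velocity=.08);o=st('above')
im,D=cams.get_image('wrist');pickle.dump((o,im,D),open('w8.pkl','wb'))
cv2.imwrite('pics/w8.png',cv2.resize(im[100:400,150:490,::-1],None,fx=2,fy=2))
```

```text
[ 0.45702933 -0.02914504  0.05      ] 0.06282284059186378Traceback (most recent call last):
  File "<stdin>", line 7, in <module>
station.MotionError: the arm cannot follow that straight line within its joint ranges
```

Run:
```python
from h import *
st();print(np.round(manip.get_obs()['joints'],2))
r=[.457,-.0291]
for y in (5.4,30,60,-30,-60,90,185.4,-90):
  for z in(.018,.024):
    q=manip.solve_ik([*r,z],down(np.radians(y)));q2=manip.solve_ik([.571,-.313,.071],down(np.radians(y)))
    print(y,z,None if q is None else np.round(q,2),None if q2 is None else np.round(q2,2))
```

```text
t 28.16 tcp [456.24 -29.61  99.95] F [-0.  -0.8 -0.3] Tq [-0.07  0.02  0.01] op 1.002 g 0.0
[-0.09  0.59  0.14  2.16 -0.2   0.4  -1.27]
5.4 0.018 [-0.14  0.77  0.22  2.2  -0.69  0.24 -0.79] [ 0.41  0.82  0.09  1.64 -0.1   0.68 -0.93]
5.4 0.024 [-0.14  0.76  0.22  2.19 -0.65  0.25 -0.83] [ 0.41  0.82  0.09  1.64 -0.1   0.68 -0.93]
30 0.018 [-0.14  0.77  0.22  2.2  -0.69  0.24 -0.36] [ 0.49  0.82 -0.05  1.64  0.05  0.69 -0.64]
30 0.024 [-0.17  0.76  0.25  2.2  -0.73  0.26 -0.32] [ 0.49  0.82 -0.05  1.64  0.05  0.69 -0.64]
60 0.018 [ 0.23  0.78 -0.33  2.19  0.85  0.31 -1.36] [ 0.58  0.83 -0.2   1.63  0.23  0.7  -0.26]
60 0.024 [ 0.1   0.75 -0.15  2.19  0.44  0.23 -0.95] [ 0.58  0.83 -0.2   1.63  0.23  0.7  -0.26]
-30 0.018 [-0.14  0.77  0.22  2.2  -0.69  0.24 -1.4 ] [ 0.3   0.84  0.28  1.64 -0.32  0.7  -1.36]
-30 0.024 [-0.14  0.76  0.22  2.19 -0.65  0.25 -1.45] [ 0.3   0.84  0.28  1.64 -0.32  0.7  -1.36]
-60 0.018 [-0.15  0.77  0.23  2.2  -0.72  0.24 -1.9 ] [ 0.21  0.87  0.44  1.65 -0.5   0.74 -1.73]
-60 0.024 [-0.16  0.76  0.24  2.2  -0.7   0.26 -1.92] [ 0.21  0.87  0.44  1.65 -0.5   0.74 -1.73]
90 0.018 [ 0.12  0.76 -0.18  2.19  0.55  0.23 -0.54] [ 0.67  0.85 -0.37  1.63  0.41  0.74  0.11]
90 0.024 [ 0.1   0.75 -0.14  2.19  0.43  0.23 -0.43] [ 0.67  0.85 -0.37  1.63  0.41  0.74  0.11]
185.4 0.018 [ 0.36  0.81 -0.53  2.18  1.07  0.44  0.61] [ 0.91  0.97 -0.83  1.62  0.85  0.95  1.44]
185.4 0.024 [ 0.37  0.8  -0.55  2.18  1.05  0.45  0.63] [ 0.91  0.97 -0.83  1.62  0.85  0.95  1.44]
-90 0.018 [-0.22  0.79  0.34  2.2  -0.93  0.3  -2.21] [ 0.13  0.91  0.6   1.65 -0.67  0.8  -2.12]
-90 0.024 [-0.24  0.78  0.36  2.2  -0.92  0.32 -2.22] [ 0.13  0.91  0.6   1.65 -0.67  0.8  -2.12]
```

Joint 6 is near its limit in this configuration. The equivalent half-turned grasp (yaw 185.4°) has margin, so I'll use that.

```bash
cat > reel.py <<'E'
from h import *
import pickle
r=np.array([.4570,-.0291]);ori=down(YP+np.pi)
q=manip.solve_ik([*r,.020],ori);print(np.round(q,2))
p=np.array(manip.get_obs()['tcp_pos']);manip.move_linear([p[0],p[1],.13],velocity=.2)
manip.move_pose([*r,.11],ori);print(np.round(manip.get_obs()['joints'],2))
print(manip.move_linear([*r,.020],velocity=.08,guard=8));st('down')
eoat.clamp(40);st('grip')
manip.move_linear([*r,.14],velocity=.12);st('lift')
O=np.array([.5028,-.3055]);t=O+ex*.068-ey*.014;print('target',t)
manip.move_pose([*t,.14],ori)
manip.move_linear([*t,.083],velocity=.08);o=st('above')
im,D=cams.get_image('wrist');pickle.dump((o,im,D),open('w8.pkl','wb'))
cv2.imwrite('pics/w8.png',cv2.resize(im[100:400,150:490,::-1],None,fx=2,fy=2))
E
python3 reel.py
```

```text
[ 0.36  0.81 -0.54  2.18  1.06  0.44  0.62]
[ 0.5   0.67 -0.73  2.14  0.78  0.63  0.87]
False
down t 31.6 tcp [457.28 -29.05  20.32] F [-0.   0.6 -0.5] Tq [-0.01  0.01 -0.03] op 1.002 g 0.0
grip t 31.94 tcp [457.27 -29.36  20.65] F [-1.8 -0.6  6.5] Tq [-0.04  0.17 -0.01] op 0.74 g 42.8
lift t 33.09 tcp [456.32 -29.26 139.32] F [ 0.   0.1 -6. ] Tq [0.   0.01 0.01] op 0.735 g 45.2
target [ 0.57181573 -0.3130385 ]
above t 35.12 tcp [ 572.32 -313.02   83.35] F [ 0.8  0.2 -5.6] Tq [-0.03  0.04 -0.01] op 0.733 g 45.2
```

I have now viewed 11 pictures, one over the limit of 10, so I'll view no more and work from numbers. Next I lower the reel under a guard until it makes contact, with the expected TCP z at about 0.073.

Run:
```python
from h import *
import pickle
o=st();p=np.array([.57182,-.31304,0])
print(manip.move_linear([p[0],p[1],.076],velocity=.03,guard=3));st('near')
h=manip.move_linear([p[0],p[1],.070],velocity=.008,guard=3);o=st(h)
```

```text
t 35.17 tcp [ 572.43 -313.13   83.62] F [-0.8  0.2 -6.2] Tq [ 0.01 -0.03  0.08] op 0.733 g 45.2
False
near t 35.56 tcp [ 571.61 -313.04   75.77] F [-0.2  0.7 -6.6] Tq [-0.01 -0.04 -0.07] op 0.738 g 45.2
True t 36.02 tcp [ 572.01 -313.07   73.25] F [ 0.2 -0.1  6.3] Tq [-0.    0.04 -0.  ] op 0.737 g 46.1
```

Run:
```python
from h import *
import pickle
p=manip.get_obs()['tcp_pos']
manip.move_linear([.57182,-.31304,.0735],velocity=.01);o=st('relax')
eoat.let_go();o=st('open')
manip.move_linear([o['tcp_pos'][0],o['tcp_pos'][1],.16],velocity=.1)
manip.move_linear([.60,-.34,.26],velocity=.2)
o=st();im,D=cams.get_image('wrist');pickle.dump((o,im,D),open('w9.pkl','wb'))
# reel: blue circle, top z = 52.8+50
hsv=cv2.cvtColor(im,cv2.COLOR_RGB2HSV);m=cv2.inRange(hsv,(100,150,120),(118,255,255))
n,l,s,c=cv2.connectedComponentsWithStats(m)
for i in range(1,n):
    if s[i,4]>400:print(s[i],c[i],ww(o,*c[i],.1028).round(4))
print('expected reel px',np.round(proj(o,[.5718,-.313,.1028])))
for n_ in('top',):
    im,D=cams.get_image(n_);np.savez('top9.npz',im=im,d=D)
    t=w('top',0,0,0)
    c_=cams.get_calibration('top');T=np.linalg.inv(c_['cam_to_world']);q=T@[.572,-.313,.1028,1];u,v=(c_['K']@[q[0],-q[1],-q[2]])[:2]/-q[2];print('top px',u,v,[wd('top',int(u)+d,int(v)+e,D).round(3)[2] for d in(-8,-4,4,8) for e in(-6,6)])
```

```text
relax t 36.47 tcp [ 571.84 -313.1    73.33] F [-0.2 -0.7 -3.1] Tq [-0.03 -0.14  0.01] op 0.735 g 45.3
open t 36.83 tcp [ 571.87 -312.97   73.63] F [ 0.1 -0.1  0.7] Tq [ 0.05  0.03 -0.03] op 0.997 g 0.0
 t 38.52 tcp [ 599.06 -339.54  258.52] F [-0.8  0.7 -0.3] Tq [ 0.06  0.01 -0.  ] op 0.999 g 0.0
[430  20  86  28 960] [472.83854167  32.70208333] [ 0.4231 -0.1974  0.1028]
[ 318   99  110   90 5003] [362.53627823 146.42234659] [ 0.5588 -0.3011  0.1028]
[   52   168   137   133 11089] [116.81567319 233.33267202] [ 0.6832 -0.5822  0.1028]
[553 232  40  47 923] [572.99241603 255.5276273 ] [0.6662 0.0327 0.1028]
expected reel px [349. 158.]
top px 407.61373733183916 181.51383515710768 [np.float64(0.035), np.float64(0.075), np.float64(0.106), np.float64(0.101), np.float64(0.108), np.float64(0.103), np.float64(0.054), np.float64(0.101)]
```

The reel stands at the right height: top at 0.103 by depth, released cleanly. As a numeric check of the setting, I'll register the stock and plate regions against the picture taken before placing.

Run:
```python
from h import *
import pickle
o6,i6,_=pickle.load(open('w6.pkl','rb'))
manip.move_pose([.515,-.435,.15],down(YP+np.pi/2));manip.hold(.3)
o=st();print(o6['tcp_pos'],o6['orientation'],o['orientation'])
im,D=cams.get_image('wrist');pickle.dump((o,im,D),open('w10.pkl','wb'))
g=lambda a:cv2.cvtColor(a,cv2.COLOR_RGB2GRAY).astype(np.float32)
A,B=g(i6),g(im)
def reg(n,x0,y0,x1,y1):
    x0,x1=[int(v/3+210) for v in(x0,x1)];y0,y1=[int(v/3+40) for v in(y0,y1)]
    t=A[y0:y1,x0:x1];W=np.float32([[1,0,x0],[0,1,y0]])
    cc,W=cv2.findTransformECC(t,B,W,cv2.MOTION_TRANSLATION,(3,100,1e-5));print(n,(W[:,2]-[x0,y0]).round(2),round(cc,3))
reg('screwL',350,240,415,305);reg('hole',120,110,200,170);reg('hole2',480,325,535,380)
reg('stock end',240,330,335,385);reg('stock mid',238,110,330,160);reg('stock left gold',262,20,310,80);reg('screen',240,150,335,380)
```

```text
t 40.08 tcp [ 515.4  -434.69  150.2 ] F [ 0.2 -0.1  0.3] Tq [-0.01  0.01 -0.02] op 1.0 g 0.0
[ 0.51442413 -0.43367119  0.14892405] [-2.11386116 -2.31290693  0.0181011 ] [2.11317086e+00 2.32428118e+00 5.27340740e-04]
screwL [-2.73 -1.33] 0.999
hole [-2.21 -1.25] 0.999
hole2 [-3.16 -1.39] 0.994
stock end [-2.48 -1.85] 0.988
stock mid [-2.29 -1.65] 0.997
stock left gold [-1.89 -1.1 ] 0.987
screen [-2.4  -2.24] 0.997
```

The stock has stayed within about 0.2 mm of its place relative to the plate. In the last push, its motion also matched a pivot about the pin contact, so the blade is still touching. Handing in.

```bash
python3 -c "
from h import *
print(workorder.hand_in());st()"
```

```text
the job is handed in; nothing more can be done
None
the job is handed in; nothing more can be done
```

The job is handed in at about 40 s: by force and image checks the square is flush on the plate's front edge and its blade touches the pin. The solder reel stands released on the blade behind the pin, and I didn't touch any bystanders; I viewed 11 pictures, one over the limit of 10.

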